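# Close a screened test enclosure with its sprung cover

### The job

Take the cover with the orange handle out of the rack by its upper edge, lay it on the blue sloping rest with the handle facing up and let go of it. Then take it by the handle, set it on the open aluminium enclosure and press it gently down past the contact springs until it is fully home, level and flush on the rim all round, and let go. Leave the other two covers standing in the rack, and do not shift the multimeter.

Things in the scene. Friction and masses are not known exactly. Their poses are not given: they have to be found in the camera images.
- cover: Loose aluminium cover, 0.2 to 0.4 kg, orange bar handle; starts on edge in any rack slot. Flange 120 x 100 x 6 mm with a plug 10 mm deep behind it (16 mm thick in all). Origin: middle of the lower 120 mm edge as it stands, in the plane where flange and plug meet. x points out of the handle face, y along the 120 mm side and handle, z up as it stands (100 mm side). Fits either way round.
- cover_grip (a point): Middle of the orange handle bar, at (28, 0, 50) mm in the cover's frame, 22 mm out from the flange's handle face. The bar is 70 mm long (y), 12 mm across (z) and 16 mm tall (x 20 to 36 mm), a bridge on two posts at y = -29 and 29 mm. Axes as cover.
- cover_edge (a point): Middle of the cover's 16 mm thickness at its upper edge, at (-2, 0, 100) mm in the cover's frame. At the edge only the 6 mm flange is there (x 0 to 6 mm); the plug begins 7 mm below it, with the full 16 mm from 10 mm below. The handle begins 44 mm below the edge.
- cover_rimface (a point): Centre of the flange's inner face, at (0, 0, 50) mm in the cover's frame; comes onto enclosure_rim when home. The plug is 106 (y) x 86 (z) mm for x 0 to -7 mm, then a black lead-in step of 100 x 80 mm for x -7 to -10 mm.
- rack: Fixed black rack, 175 (x) x 110 mm. Origin on the table under its centre; three slots at x = -55, 0, 55 mm, 18 mm wide between guide walls that rise to 33 mm. Covers stand on its floor 8 mm up, upper edges 108 mm up, handles towards the rack's -x. Above their handles neighbouring covers are 39 mm apart face to face.
- cover_blue: Neighbour cover, same shape, blue handle; must stay standing in the rack. Same frame as cover.
- cover_black: Neighbour cover, same shape, black handle; must stay standing in the rack. Same frame as cover.
- rest: Fixed blue board, 110 mm wide, sloping at 45 degrees, 58 mm long, with a lip along its low side; base 120 x 110 mm. Origin on the table under the base. The board's face starts at the lip at (-35, 0, 30) mm and rises towards +x. The cover lies with plug on the board, lower flange edge on the lip (18 mm proud), y axis along the rest's y, its top 42 mm overhanging with free space below.
- rest_seat (a point): Where cover_rimface comes to lie when the cover lies properly on the rest: 50 mm up the slope from the lip and 10 mm out of the board. Axes as rest.
- enclosure: Fixed open aluminium enclosure, outer 100 (x) x 120 (y) mm, 45 mm high, walls 5 mm: 2 mm clearance round the plug. Origin on the table under its centre, z up; base 130 x 140 x 4 mm. Sprung brass rods inside both 120 mm walls stop a cover 3 to 5 mm above the rim, maybe with one side lower; its weight does not seat it. Pressing with some 5 to 18 N pushes it past onto the rim; it stays there.
- enclosure_rim (a point): Centre of the enclosure's mouth in the plane of the rim, 45 mm above the table. Axes as enclosure.
- meter: Blue handheld multimeter, 150 x 80 x 39 mm, lying loose on the table beyond the sloping rest; bystander. Origin at the centre of its underside.
- cover_blue_edge (a point): Middle of the upper edge of the blue-handled cover, as cover_edge.
- cover_black_edge (a point): Middle of the upper edge of the black-handled cover, as cover_edge.
Mind the look-alikes: they are no part of the job. What is shaped like the cover but turquoise is not meant. What is shaped like the rest but purple is not meant.

How it is judged:
By the outcome, as a careful person would: the job done as asked, in the order asked, and still so for the second after the job is handed in, with the robot touching nothing.
It also fails if it takes over 70 s, if anything falls off the work surface, if the arm or the gripper's body presses on something with over 40 N, if the wrist force passes 120 N, or if a joint passes its speed limit or range.

### The arm

A 6-joint arm with a two-finger parallel gripper is mounted at the origin on the work surface. World frame = base frame: x ahead of the robot, y to its left, z up, the work surface at z = 0. Lengths are in mm, angles in rad, forces in N, time in s.
With the tool pointing down it reaches from about 275 to 1000 mm from the base axis. Payload 8.4 kg.
Tool frame: the origin (TCP) lies between the finger pads; the fingertips stand 8 mm ahead of it and the grasp point (between the pads) lies 11 mm behind it (tcp_to_tips is the distance from the TCP to the fingertips, in mm); z points along the fingers, y is the line along which they close (so a half turn about z gives the same grasp; the last joint's range is limited). The gripper opens to 85 mm and grips with 20 to 120 N. Pads are 22 mm wide; open, the fingers measure 114 mm over their backs; the gripper's body (76 mm by 85 mm) begins 54 mm behind the grasp point. The pads swing forward as they close: fully open they stand 13 mm farther back than shut.
Start: joints at [-1.277, 0.353, 1.633, -0, 1.155, -0.002], TCP at [182.189, -597.859, 239.281] pointing down, gripper open.
Joint ranges: [-2.63, 2.63], [-0.92, 2.1], [0.06, 2.66], [-1.3, 4.44], [0, 2.69], [-3.02, 3.02]. Speed limits (rad/s): [2.22, 2.22, 2.79, 3.14, 3.14, 3.14].

### API

Orientations are given as [roll, pitch, yaw] about the fixed x, y, z axes, in that order (R = Rz(yaw) Ry(pitch) Rx(roll)).
In Python, from rig import * gives the robot as it stands.
- The arm moves only by the tool step_arm, never from a script. Its argument "motion" is a list of rows, each an object with "claw": the finger opening in mm, from 0 to 85.4; "delta_pos": the shift along the tool's x, y, z in mm, a list of three; "turn": the turn about the tool's z in rad. In form: [{"claw": claw, "delta_pos": [dx, dy, dz], "turn": turn}, ...]. A call has 1 to 8 rows; each row shifts and turns the commanded pose from where the row before left it, along the tool's axes as they then stand; what a row does not reach is not made up. A row lasts 1/12 s, in which the tool goes at most 41.7 mm and 7.16 degrees, less where a joint would pass 70% of its speed; a pose out of reach is approached as far as the arm can. A call is refused whole if a number of a shift passes 41.7 or a number of a turn 0.125, either way. A call with a gripper value outside its range is refused whole. The fingers move at their own pace and stop on an object; "force" is the grip in N (left out, the last holds). Time passes only in rows, so rows that do not move let the fingers close. It gives the time, the measured TCP pose, the force, the opening and the grip force at its end, in the units of the state.
- sense(): the state, without advancing time (a new reading comes with each control period).
- grab_frame(name): name is "side" or "top" or "wrist"; returns a dict with "img" (420x560x3 uint8, red, green, blue), "vertical_fov" (degrees; the focal length in pixels is half the picture's height over the tangent of half this angle, whatever the lens; pixels are square), "cx", "cy" (the principal point, pixels), "R" (3x3) and "t" (3): a world point X has camera coordinates R X + t. Camera axes: x right, y down, z forward; pixel columns grow to the right and rows downward; lengths in mm; the calibration is good to about 2 mm. The wrist camera is an equidistant fisheye: a pixel r from the principal point sees the ray r / f radians off the axis. A picture is of the moment at which its call begins. There is no depth.
- sign_off(): hands the job in; it is judged then, once.
The state is a dict: "clock": time; "qpos": joint angles; "qvel": joint speeds; "joint_efforts": joint torques, N m; "eef_pos": TCP position; "tcp_rot": TCP orientation; "contact_force": force on the tool from outside, world axes, zero at the start; "wrist_torque": the same for the moment, N m; "opening": opening from 0.0 (shut) to 1.0 (fully open); "grasp_force": force on a finger pad.
Only numpy, scipy, OpenCV 4.12 (cv2) and the standard library are available. Lean on these libraries where they do the work, as an engineer would, in place of code of your own. Each camera call takes 0.05 s, during which the arm holds its last target. There are 200 camera calls.

## Working session

There is one attempt and no reset: what is moved stays moved. The work goes in short steps, Python scripts to look and compute and a tool call to move; the robot and the scene stay as the last step left them, time stands still between calls to the robot, and variables do not carry over. Pictures are saved under pics/ and viewed, at most 10 in all, crops included, and the job is handed in when it is done.

Besides the shell and the picture viewer there is one more tool, called after "Request:" in YAML: its name, and indented under it one key for each argument. step_arm: Moves the arm, as the interface text tells. Its arguments: {"type":"object","properties":{"motion":{"type":"array","items":{"type":"object","properties":{"claw":{"type":"number"},"delta_pos":{"type":"array","items":{"type":"number"}},"turn":{"type":"number"}}}},"force":{"type":"number"}},"required":["motion"]}

```bash
ls; mkdir -p pics; python3 - <<'E'
from rig import *
import cv2
for n in ("side","top"):
    f=grab_frame(n); cv2.imwrite(f"pics/{n}0.png",cv2.cvtColor(f["img"],cv2.COLOR_RGB2BGR))
    print(n,f["vertical_fov"],f["cx"],f["cy"],f["R"],f["t"])
f=grab_frame("wrist");print(f["vertical_fov"],f["cx"],f["cy"],f["R"],f["t"])
print(sense())
E
```

```text
pics
side 49.96529283114335 291.08702133408246 209.73283520878306 [[-0.95979463 -0.28070101  0.00110291]
 [-0.2201987   0.75047202 -0.62314066]
 [ 0.17408851 -0.59832992 -0.78210901]] [ 463.31943831    4.60146451 1642.52262301]
top 56.155783233056674 280.7705720828742 209.50234761846644 [[ 0.01068369 -0.99959426 -0.02640417]
 [-0.99554379 -0.0081588  -0.09394674]
 [ 0.09369319  0.02729021 -0.99522702]] [ 206.90508918  429.5037547  1082.80953725]
65.70646984690485 276.33798762449754 210.89945267991382 [[ 2.91161108e-01 -9.56673965e-01 -3.66196805e-04]
 [-9.18704580e-01 -2.79711958e-01  2.78824525e-01]
 [-2.66846594e-01 -8.08464310e-02 -9.60341996e-01]] [-624.31632131  -36.20770394  378.7533981 ]
{'clock': 0.15, 'qpos': array([-1.27738372e+00,  3.53518153e-01,  1.63394000e+00, -1.87823745e-05,
        1.15522128e+00, -2.42174090e-03]), 'qvel': array([-4.70805040e-05, -3.15465239e-03, -2.77271120e-03,  1.60258032e-03,
        1.01023596e-03, -8.41213680e-04]), 'joint_efforts': array([-4.27670429e-04, -6.05634999e+01, -3.42339098e+01, -8.85695340e-05,
        6.20607068e-03,  4.91639821e-05]), 'eef_pos': array([ 182.09132393, -597.51934727,  238.7259424 ]), 'tcp_rot': array([-3.14050583e+00,  1.45434925e-05,  2.95841943e-01]), 'contact_force': array([-0.1619014 , -0.13864208,  0.64263791]), 'wrist_torque': array([ 0.06321098, -0.00322988, -0.01475524]), 'grasp_force': 0.0, 'opening': 0.9989857636808107}
```

```bash
python3 - <<'E'
import cv2,numpy as np
a=cv2.imread("pics/top0.png");cv2.imwrite("pics/top0b.png",cv2.resize(a,(800,600),interpolation=cv2.INTER_CUBIC))
a=cv2.imread("pics/side0.png");cv2.imwrite("pics/side0b.png",cv2.resize(a,(800,600),interpolation=cv2.INTER_CUBIC))
E
```

```text
(no output)
```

View pics/top0b.png

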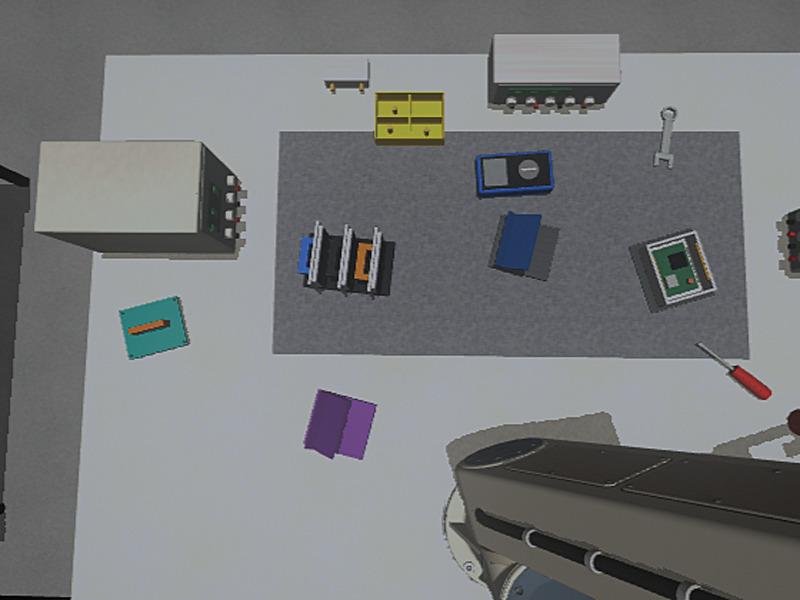

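View pics/side0b.png

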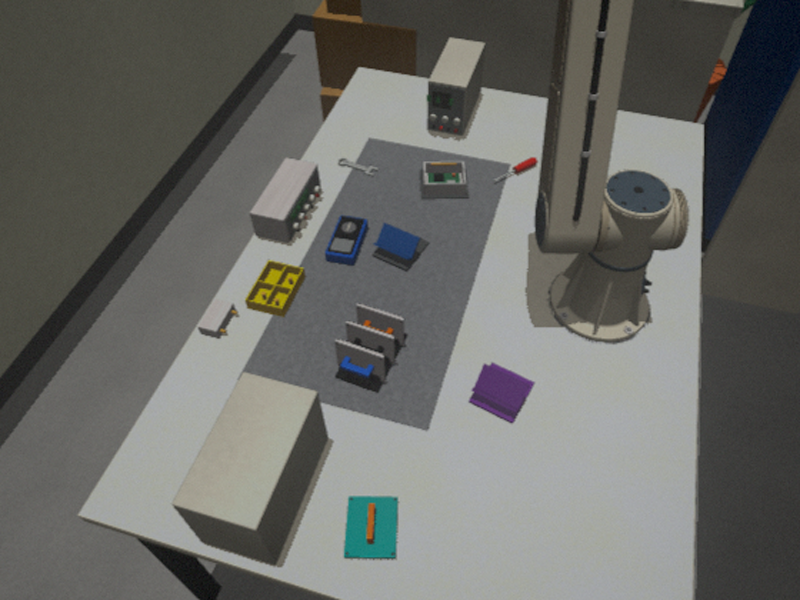

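Top view: the orange-handled cover is in the right slot (≈375,262), its handle facing left; rest ≈(520,245), enclosure ≈(680,270), meter ≈(514,173). Side view agrees: the orange cover is the farthest one (≈380,325). I'll take enlarged crops next.

```bash
cat > h.py <<'E'
from rig import *
import cv2,numpy as np
def save(n,f): cv2.imwrite(f"pics/{n}.png",cv2.cvtColor(f["img"],cv2.COLOR_RGB2BGR))
def tile(img,u0,v0,w,h,s):
    c=cv2.resize(img[v0:v0+h,u0:u0+w],None,fx=s,fy=s,interpolation=cv2.INTER_CUBIC)
    for k in range(0,w,10):
        cv2.line(c,(k*s,0),(k*s,5),(0,255,255),1); cv2.putText(c,str(u0+k),(k*s,14),0,.3,(0,255,255),1)
    for k in range(0,h,10):
        cv2.line(c,(0,k*s),(5,k*s),(0,255,255),1); cv2.putText(c,str(v0+k),(6,k*s+4),0,.3,(0,255,255),1)
    return c
def ray(f,u,v,z,fish=False):
    fl=210/np.tan(np.radians(f["vertical_fov"]/2)); d=np.array([u-f["cx"],v-f["cy"]])
    if fish:
        r=np.linalg.norm(d); th=r/fl; c=np.r_[d/r*np.sin(th),np.cos(th)]
    else: c=np.r_[d/fl,1]
    R,t=f["R"],f["t"]; o=-R.T@t; w=R.T@c
    return o+w*(z-o[2])/w[2]
def proj(f,X,fish=False):
    fl=210/np.tan(np.radians(f["vertical_fov"]/2)); c=f["R"]@np.asarray(X,float)+f["t"]
    if fish:
        r=np.hypot(c[0],c[1]); th=np.arctan2(r,c[2]); return np.r_[f["cx"],f["cy"]]+c[:2]/r*th*fl
    return np.r_[f["cx"],f["cy"]]+fl*c[:2]/c[2]
E
python3 - <<'E'
from h import *
t=cv2.imread("pics/top0.png");s=cv2.imread("pics/side0.png")
m=np.vstack([np.hstack([tile(t,205,150,80,60,5),tile(t,330,143,80,60,5)]),np.hstack([tile(t,432,158,80,60,5),tile(s,245,150,80,60,5)])])
cv2.imwrite("pics/m1.png",m)
E
```

```text
(no output)
```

View pics/m1.png

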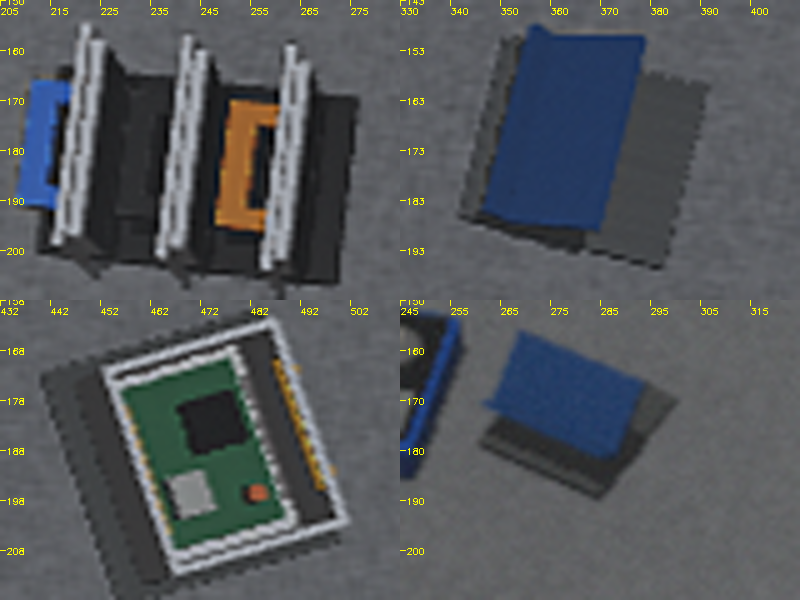

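Crops (original pixels): the orange cover's flange top runs (263,158.6)–(258.4,204). Enclosure rim corners are (452.6,172), (487,161.6), (501.6,202.4), (467,212.8). Rest base corners are (341.6,186.2), (382.6,196.8), (392,160), (350.4,150), with its lip on the left (+y) side.

```bash
python3 - <<'E'
from h import *
np.set_printoptions(precision=1,suppress=True)
f=grab_frame("top")
def ang(a): return np.degrees(np.arctan2(a[1],a[0]))
for n,a,b in(("orange",(263,158.6),(258.4,204)),("black",(242.6,157.2),(237,201.4)),("blue",(222.2,155),(216.6,198.6))):
    A,B=ray(f,*a,108),ray(f,*b,108); print(n,A,B,(A+B)/2,np.linalg.norm(A-B),ang(A-B))
E=[ray(f,*p,45) for p in((452.6,172),(487,161.6),(501.6,202.4),(467,212.8))]
print("encl",np.mean(E,0),[(np.linalg.norm(E[i]-E[i-1]),ang(E[i]-E[i-1])) for i in range(4)])
for z in(0,6):
  E=[ray(f,*p,z) for p in((341.6,186.2),(382.6,196.8),(392,160),(350.4,150))]
  print("rest",np.mean(E,0),[(np.linalg.norm(E[i]-E[i-1]),ang(E[i]-E[i-1])) for i in range(4)])
E
```

```text
orange [553.5 256.8 108. ] [433.4 266.9 108. ] [493.4 261.8 108. ] 120.4729404276924 -4.848708020442552
black [556.9 310.6 108. ] [439.8 322.9 108. ] [498.4 316.7 108. ] 117.80581423936322 -5.996749742125385
blue [562.6 364.6 108. ] [446.7 376.5 108. ] [504.7 370.6 108. ] 116.4680484477899 -5.8226771660973
encl [ 491.3 -325.2   45. ] [(np.float64(117.56720718028184), np.float64(17.484382411894867)), (np.float64(98.77194706517119), np.float64(-72.635981555998)), (np.float64(117.74355767979972), np.float64(-162.77660073698618)), (np.float64(98.23615242391455), np.float64(107.26121829822819))]
rest [536.7 -34.3   0. ] [(np.float64(109.12780358924377), np.float64(166.33411432857153)), (np.float64(120.3181632781959), np.float64(-104.34793095346599)), (np.float64(110.68437181263546), np.float64(-14.832706605717323)), (np.float64(122.56359727236901), np.float64(76.3815124870238))]
rest [535.6 -33.1   6. ] [(np.float64(108.54498821000931), np.float64(166.33411432857153)), (np.float64(119.67558390196551), np.float64(-104.34793095346596)), (np.float64(110.09324331914809), np.float64(-14.83270660571738)), (np.float64(121.90902577843987), np.float64(76.38151248702387))]
```

Request:
step_arm:
  motion:
    - {"claw":36,"delta_pos":[22.8,-30.3,0],"turn":0}
    - {"claw":36,"delta_pos":[22.8,-30.3,0],"turn":0}
    - {"claw":36,"delta_pos":[22.8,-30.3,0],"turn":0}
    - {"claw":36,"delta_pos":[22.8,-30.3,0],"turn":0}
    - {"claw":36,"delta_pos":[22.8,-30.3,0],"turn":0}
    - {"claw":36,"delta_pos":[22.8,-30.3,0],"turn":0}
    - {"claw":36,"delta_pos":[22.8,-30.3,0],"turn":0}
    - {"claw":36,"delta_pos":[22.8,-30.3,0],"turn":0}
  force: 25

```text
clock: 0.87
eef_pos: [286.1, -311.1, 239.3]
tcp_rot: [3.141, -0.0, 0.295]
contact_force: [0.3, -0.9, 1.1]
opening: 0.419
grasp_force: 0.0
```

Request:
step_arm:
  motion:
    - {"claw":36,"delta_pos":[22.8,-30.3,0],"turn":0}
    - {"claw":36,"delta_pos":[22.8,-30.3,0],"turn":0}
    - {"claw":36,"delta_pos":[22.8,-30.3,0],"turn":0}
    - {"claw":36,"delta_pos":[22.8,-30.3,0],"turn":0}
    - {"claw":36,"delta_pos":[22.8,-30.3,0],"turn":0}
    - {"claw":36,"delta_pos":[22.8,-30.3,0],"turn":0}
    - {"claw":36,"delta_pos":[22.8,-30.3,0],"turn":0}
    - {"claw":36,"delta_pos":[22.8,-30.3,0],"turn":0}

```text
clock: 1.53
eef_pos: [390.0, -25.9, 239.5]
tcp_rot: [3.141, -0.001, 0.296]
contact_force: [1.4, -0.5, -0.2]
opening: 0.421
grasp_force: 0.0
```

Request:
step_arm:
  motion:
    - {"claw":36,"delta_pos":[22.8,-30.3,0],"turn":0}
    - {"claw":36,"delta_pos":[22.8,-30.3,0],"turn":0}
    - {"claw":36,"delta_pos":[22.8,-30.3,0],"turn":0}
    - {"claw":36,"delta_pos":[22.8,-30.3,0],"turn":0.098}
    - {"claw":36,"delta_pos":[0,0,0],"turn":0.098}
    - {"claw":36,"delta_pos":[0,0,0],"turn":0.098}
    - {"claw":36,"delta_pos":[0,0,0],"turn":0.098}
    - {"claw":36,"delta_pos":[0,0,0],"turn":0}

```text
clock: 2.2
eef_pos: [441.6, 115.1, 239.1]
tcp_rot: [3.141, 0.0, -0.1]
contact_force: [-0.1, 0.7, -0.1]
opening: 0.423
grasp_force: 0.0
```

Request:
step_arm:
  motion:
    - {"claw":36,"delta_pos":[9.2,-36.6,0],"turn":0}
    - {"claw":36,"delta_pos":[9.2,-36.6,0],"turn":0}
    - {"claw":36,"delta_pos":[9.2,-36.6,0],"turn":0}
    - {"claw":36,"delta_pos":[9.2,-36.6,0],"turn":0}
    - {"claw":36,"delta_pos":[0,0,20],"turn":0}
    - {"claw":36,"delta_pos":[0,0,20],"turn":0}
    - {"claw":36,"delta_pos":[0,0,0],"turn":0}

```text
clock: 2.78
eef_pos: [490.5, 256.3, 195.8]
tcp_rot: [3.138, 0.005, -0.092]
contact_force: [-0.5, -0.9, -0.1]
opening: 0.425
grasp_force: 0.0
```

```bash
python3 - <<'E'
from h import *
s=sense();print(s["eef_pos"],s["tcp_rot"])
f=grab_frame("wrist");save("w1",f);np.set_printoptions(precision=1,suppress=True)
im=cv2.cvtColor(f["img"],cv2.COLOR_RGB2BGR)
c,sn=np.cos(np.radians(-5.6)),np.sin(np.radians(-5.6))
E=np.array([492.9,256.9]);ex=np.array([-sn,c]);ey=np.array([c,sn])
P=[]
for x in(-2+2,8): # flange x=0..6 -> offset from -2
  for y in(-60,60): P.append(proj(f,np.r_[E+ex*x+ey*y,108],True))
print(np.array(P))
o=np.mean(P,0).astype(int)
cv2.imwrite("pics/w1c.png",np.vstack([cv2.resize(im,(800,600))]))
E
```

```text
[490.46600699 256.32020328 195.7665889 ] [ 3.13845097  0.0048247  -0.09240272]
[[274.6 288.2]
 [275.2 130.4]
 [264.4 288.2]
 [263.4 130.4]]
```

View pics/w1c.png

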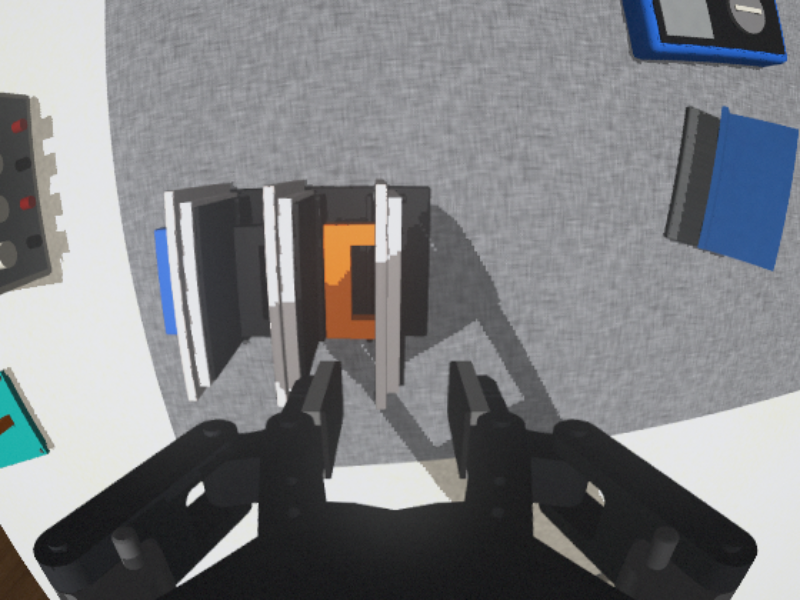

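The wrist view has the orange cover's flange at u≈376–402 (×1.43), within 2 mm of the prediction. It lies between the pads and is aligned, so I descend and grip.

Request:
step_arm:
  motion:
    - {"claw":36,"delta_pos":[1.5,0,25],"turn":0}
    - {"claw":36,"delta_pos":[0,0,30],"turn":0}
    - {"claw":36,"delta_pos":[0,0,30],"turn":0}
    - {"claw":36,"delta_pos":[0,0,20],"turn":0}
    - {"claw":36,"delta_pos":[0,0,14],"turn":0}
    - {"claw":36,"delta_pos":[0,0,0],"turn":0}
    - {"claw":36,"delta_pos":[0,0,0],"turn":0}

```text
clock: 3.42
eef_pos: [494.3, 256.5, 81.0]
tcp_rot: [3.142, 0.0, -0.096]
contact_force: [0.4, -0.0, 0.8]
opening: 0.422
grasp_force: 0.0
```

Request:
step_arm:
  motion:
    - {"claw":10,"delta_pos":[0,0,0],"turn":0}
    - {"claw":10,"delta_pos":[0,0,0],"turn":0}
    - {"claw":10,"delta_pos":[0,0,0],"turn":0}
    - {"claw":10,"delta_pos":[0,0,0],"turn":0}
    - {"claw":10,"delta_pos":[0,0,0],"turn":0}
    - {"claw":10,"delta_pos":[0,0,0],"turn":0}
  force: 40

```text
clock: 3.92
eef_pos: [495.4, 258.1, 82.3]
tcp_rot: [-3.139, -0.003, -0.096]
contact_force: [-1.0, 3.6, 7.7]
opening: 0.182
grasp_force: 39.1
```

Request:
step_arm:
  motion:
    - {"claw":10,"delta_pos":[0,-1,-10],"turn":0}
    - {"claw":10,"delta_pos":[0,0,-20],"turn":0}
    - {"claw":10,"delta_pos":[0,0,-25],"turn":0}
    - {"claw":10,"delta_pos":[0,0,-25],"turn":0}
    - {"claw":10,"delta_pos":[0,0,-25],"turn":0}
    - {"claw":10,"delta_pos":[0,0,-25],"turn":0}
    - {"claw":10,"delta_pos":[0,0,-20],"turn":0}
    - {"claw":10,"delta_pos":[0,0,0],"turn":0}

```text
clock: 4.58
eef_pos: [495.8, 258.4, 235.2]
tcp_rot: [-3.138, -0.006, -0.096]
contact_force: [1.7, 1.4, -2.6]
opening: 0.176
grasp_force: 42.2
```

```bash
python3 - <<'E'
from h import *
s=sense();print(s["eef_pos"],s["tcp_rot"],s["contact_force"])
t=grab_frame("top");sd=grab_frame("side");w=grab_frame("wrist")
b=lambda f:cv2.cvtColor(f["img"],cv2.COLOR_RGB2BGR)
p=proj(sd,s["eef_pos"]).astype(int);q=proj(w,s["eef_pos"]-[0,0,30],True).astype(int);print(p,q)
m=np.vstack([np.hstack([tile(b(sd),p[0]-40,p[1]-20,80,60,5),tile(b(w),210,100,133,100,3)[:, :400]]),np.hstack([tile(b(sd),230,200,80,60,5),tile(b(t),330,143,80,60,5)])])
cv2.imwrite("pics/m2.png",m)
E
```

```text
[495.80523558 258.42549171 235.19826607] [-3.13845552 -0.00590966 -0.09586939] [ 1.69679459  1.37971243 -2.6302967 ]
[263 191] [274 250]Traceback (most recent call last):
  File "<stdin>", line 6, in <module>
    return _nx.concatenate(arrs, 0, dtype=dtype, casting=casting)
           ~~~~~~~~~~~~~~~^^^^^^^^^^^^^^^^^^^^^^^^^^^^^^^^^^^^^^^
ValueError: all the input array dimensions except for the concatenation axis must match exactly, but along dimension 1, the array at index 0 has size 799 and the array at index 1 has size 800
```

Request:
step_arm:
  motion:
    - {"claw":10,"delta_pos":[4,15,0],"turn":0}
    - {"claw":10,"delta_pos":[7,28,0],"turn":0.03}
    - {"claw":10,"delta_pos":[7,28,0],"turn":0.03}
    - {"claw":10,"delta_pos":[7,28,0],"turn":0.03}
    - {"claw":10,"delta_pos":[7,28,0],"turn":0.03}
    - {"claw":10,"delta_pos":[7,28,0],"turn":0.03}
    - {"claw":10,"delta_pos":[0,0,0],"turn":0}
    - {"claw":10,"delta_pos":[0,0,0],"turn":0}

```text
clock: 5.4
eef_pos: [508.3, 97.4, 228.6]
tcp_rot: [3.14, 0.003, -0.249]
contact_force: [-0.6, -0.3, -2.6]
opening: 0.18
grasp_force: 42.2
```

```bash
python3 - <<'E'
from h import *
s=sense();print(s["eef_pos"],s["tcp_rot"],s["contact_force"])
sd=grab_frame("side");w=grab_frame("wrist");save("w2",w);save("s2",sd)
b=lambda f:cv2.cvtColor(f["img"],cv2.COLOR_RGB2BGR)
p=proj(sd,s["eef_pos"]).astype(int)
q=proj(w,[536,-34,30],True).astype(int);print(p,q)
x0,y0=max(0,min(q[0]-67,427)),max(0,min(q[1]-50,320))
m=np.vstack([np.hstack([tile(b(sd),p[0]-40,p[1]-10,80,60,5),tile(b(sd),230,200,80,60,5)]),np.hstack([cv2.resize(b(w),(400,300)),tile(b(w),x0,y0,100,75,4)])])
cv2.imwrite("pics/m2.png",m)
E
```

```text
[508.29576697  97.3718557  228.62203404] [ 3.14023270e+00  2.85507236e-03 -2.48656009e-01] [-0.56632571 -0.26440673 -2.57157434]
[275 156] [390 133]
```

View pics/m2.png

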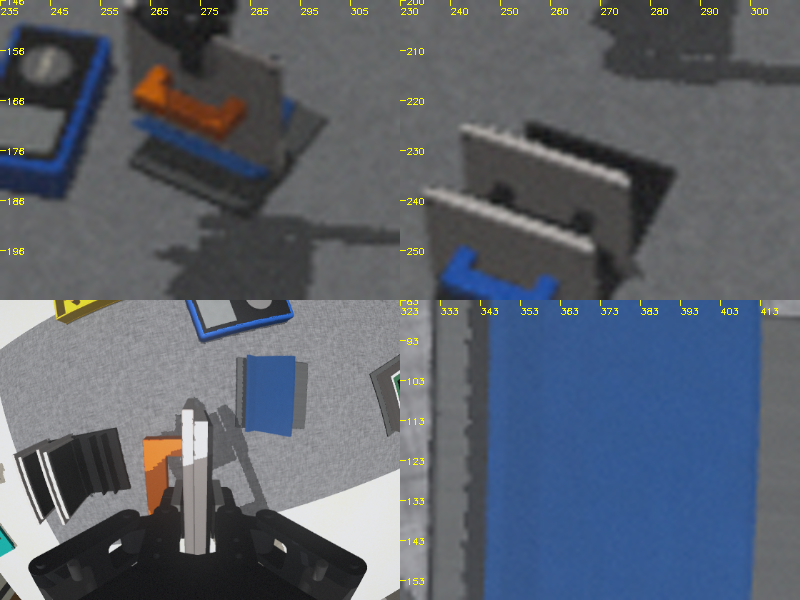

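Grip is good and the two other covers still stand. I'll take an enlarged crop of the rest from the wrist view to refine its pose.

```bash
python3 - <<'E'
from h import *
cv2.imwrite("pics/w2c.png",tile(cv2.imread("pics/w2.png"),318,65,125,135,4))
E
```

```text
(no output)
```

View pics/w2c.png

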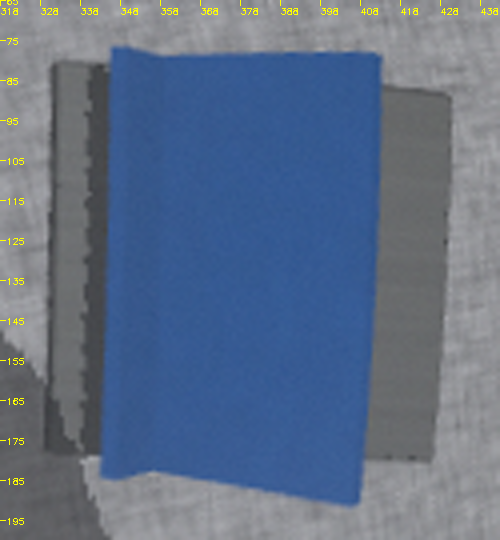

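Rest points (original wrist pixels): valley (358.5,79.2)–(356.8,182.8), board top (413.5,78.5)–(407.5,191.5), lip top (346,76.5)–(343.5,184.5), plus the base corners.

```bash
python3 - <<'E'
from h import *
from scipy.optimize import least_squares
np.set_printoptions(precision=2,suppress=True)
f=grab_frame("wrist");s=sense()
M=[(-60,55,'b'),(60,55,'b'),(60,-55,'b'),(-60,-55,'b'),(-47.7,55,42.7),(-47.7,-55,42.7),(-35,55,30),(-35,-55,30),(6,55,71),(6,-55,71)]
U=np.array([(331.2,80.5),(431,88.5),(426,180.5),(328.8,178.8),(346,76.5),(343.5,184.5),(358.5,79.2),(356.8,182.8),(413.5,78.5),(407.5,191.5)])
def res(p):
    c,sn=np.cos(p[2]),np.sin(p[2]);r=[]
    for (x,y,z),u in zip(M,U):
        z=p[3] if z=='b' else z
        r.append(proj(f,[p[0]+c*x-sn*y,p[1]+sn*x+c*y,z],True)-u)
    return np.ravel(r)
q=least_squares(res,[536,-34,-1.817,4],loss="soft_l1")
print(q.x,np.degrees(q.x[2]));print(res(q.x).reshape(-1,2))
c,sn=np.cos(q.x[2]),np.sin(q.x[2]);
for x in(-30,-15): print(x,q.x[:2]+[c*x,sn*x])
print(s["eef_pos"],s["tcp_rot"])
E
```

```text
[537.19 -31.81  -1.82   6.99] -104.0233170191522
[[ 0.01 -0.33]
 [-0.18  0.04]
 [ 0.04 -0.12]
 [ 0.7  -0.26]
 [ 3.41  0.31]
 [ 3.29  0.6 ]
 [ 0.15 -0.19]
 [-0.98 -0.02]
 [-2.79 -0.4 ]
 [-2.09  0.32]]
-30 [544.46  -2.7 ]
-15 [540.82 -17.25]
[508.88  99.41 229.42] [ 3.14  0.   -0.25]
```

Request:
step_arm:
  motion:
    - {"claw":10,"delta_pos":[15,22.5,0],"turn":0}
    - {"claw":10,"delta_pos":[15,22.5,0],"turn":0}
    - {"claw":10,"delta_pos":[15,22.5,0],"turn":0}
    - {"claw":10,"delta_pos":[14.7,22.6,0],"turn":0}
    - {"claw":10,"delta_pos":[0,0,30],"turn":0}
    - {"claw":10,"delta_pos":[0,0,30],"turn":0}
    - {"claw":10,"delta_pos":[0,0,30],"turn":0}
    - {"claw":10,"delta_pos":[0,0,10],"turn":0}

```text
clock: 6.22
eef_pos: [542.8, -2.1, 126.2]
tcp_rot: [3.14, 0.006, -0.245]
contact_force: [-0.7, 0.6, -3.6]
opening: 0.179
grasp_force: 42.0
```

Request:
step_arm:
  motion:
    - {"claw":10,"delta_pos":[0,0,0],"turn":0}
    - {"claw":10,"delta_pos":[0,0,5],"turn":0}
    - {"claw":10,"delta_pos":[0,0,3],"turn":0}
    - {"claw":10,"delta_pos":[0,0,2],"turn":0}
    - {"claw":10,"delta_pos":[0,0,2],"turn":0}
    - {"claw":10,"delta_pos":[0,0,0],"turn":0}

```text
clock: 6.72
eef_pos: [545.6, -3.0, 118.8]
tcp_rot: [-3.141, -0.001, -0.246]
contact_force: [-0.4, -0.1, -2.2]
opening: 0.177
grasp_force: 42.1
```

Request:
step_arm:
  motion:
    - {"claw":10,"delta_pos":[0,0,3],"turn":0}
    - {"claw":10,"delta_pos":[0,0,3],"turn":0}
    - {"claw":10,"delta_pos":[0,0,2],"turn":0}
    - {"claw":10,"delta_pos":[0,0,0],"turn":0}
    - {"claw":10,"delta_pos":[0,0,0],"turn":0}

```text
clock: 7.13
eef_pos: [545.1, -3.1, 110.1]
tcp_rot: [3.141, 0.0, -0.246]
contact_force: [-0.6, 0.0, -1.4]
opening: 0.178
grasp_force: 42.1
```

Request:
step_arm:
  motion:
    - {"claw":10,"delta_pos":[0,0,1.5],"turn":0}
    - {"claw":10,"delta_pos":[0,0,1],"turn":0}
    - {"claw":10,"delta_pos":[0,0,0],"turn":0}
    - {"claw":10,"delta_pos":[0,0,0],"turn":0}

```text
clock: 7.47
eef_pos: [545.6, -3.4, 108.3]
tcp_rot: [3.141, -0.001, -0.246]
contact_force: [-0.7, -2.6, 4.6]
opening: 0.173
grasp_force: 43.8
```

Request:
step_arm:
  motion:
    - {"claw":30,"delta_pos":[0,0,-1],"turn":0}
    - {"claw":45,"delta_pos":[0,0,0],"turn":0}
    - {"claw":45,"delta_pos":[0,0,0],"turn":0}
    - {"claw":45,"delta_pos":[0,0,0],"turn":0}
    - {"claw":45,"delta_pos":[0,5,0],"turn":0}
    - {"claw":45,"delta_pos":[0,5,0],"turn":0}
    - {"claw":45,"delta_pos":[0,3,0],"turn":0}
    - {"claw":45,"delta_pos":[0,0,0],"turn":0}

```text
clock: 8.13
eef_pos: [541.8, -16.5, 108.7]
tcp_rot: [3.141, 0.0, -0.247]
contact_force: [0.1, 0.1, 0.8]
opening: 0.528
grasp_force: 0.0
```

Request:
step_arm:
  motion:
    - {"claw":45,"delta_pos":[0,3,0],"turn":0}
    - {"claw":45,"delta_pos":[0,3,0],"turn":0}
    - {"claw":45,"delta_pos":[0,3,0],"turn":0}
    - {"claw":45,"delta_pos":[0,3,0],"turn":0}
    - {"claw":45,"delta_pos":[0,3,0],"turn":0}
    - {"claw":45,"delta_pos":[0,3,0],"turn":0}
    - {"claw":45,"delta_pos":[0,3,0],"turn":0}
    - {"claw":45,"delta_pos":[0,0,0],"turn":0}

```text
clock: 8.8
eef_pos: [536.8, -36.6, 108.8]
tcp_rot: [3.141, 0.0, -0.247]
contact_force: [0.5, -0.5, -0.4]
opening: 0.53
grasp_force: 0.0
```

```bash
python3 - <<'E'
from h import *
s=sense();print(s["eef_pos"],s["contact_force"])
sd=grab_frame("side");w=grab_frame("wrist")
b=lambda f:cv2.cvtColor(f["img"],cv2.COLOR_RGB2BGR)
p=proj(sd,[537,-20,80]).astype(int)
cv2.imwrite("pics/m3.png",np.hstack([tile(b(sd),p[0]-40,p[1]-45,80,80,5),tile(b(w),180,60,200,200,2)]))
E
```

```text
[536.78528586 -36.58247328 108.75223508] [ 0.53782319 -0.54376555 -0.35559605]
```

View pics/m3.png

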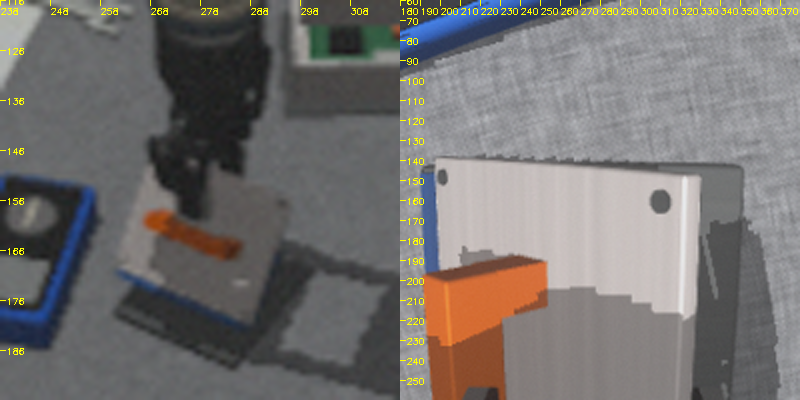

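The cover is leaning back on the rest with its handle up. I'll move the rear finger clear and then rise.

Request:
step_arm:
  motion:
    - {"claw":45,"delta_pos":[0,4,-1],"turn":0}
    - {"claw":45,"delta_pos":[0,4,-1],"turn":0}
    - {"claw":45,"delta_pos":[0,4,-2],"turn":0}
    - {"claw":45,"delta_pos":[0,4,-2],"turn":0}
    - {"claw":45,"delta_pos":[0,0,-15],"turn":0}
    - {"claw":45,"delta_pos":[0,0,-35],"turn":0}
    - {"claw":45,"delta_pos":[0,0,-35],"turn":0}
    - {"claw":45,"delta_pos":[0,0,-30],"turn":0}

```text
clock: 9.57
eef_pos: [533.1, -51.9, 231.9]
tcp_rot: [-3.141, -0.001, -0.246]
contact_force: [-0.3, -0.7, 0.2]
opening: 0.528
grasp_force: 0.0
```

Request:
step_arm:
  motion:
    - {"claw":84,"delta_pos":[0,-35,0],"turn":-0.125}
    - {"claw":84,"delta_pos":[0,0,0],"turn":-0.125}
    - {"claw":84,"delta_pos":[0,0,0],"turn":-0.125}
    - {"claw":84,"delta_pos":[0,0,0],"turn":-0.125}
    - {"claw":84,"delta_pos":[0,0,0],"turn":-0.125}
    - {"claw":84,"delta_pos":[0,0,0],"turn":-0.125}
    - {"claw":84,"delta_pos":[0,0,0],"turn":-0.125}
    - {"claw":84,"delta_pos":[0,0,0],"turn":-0.125}

```text
clock: 10.23
eef_pos: [541.6, -17.9, 230.1]
tcp_rot: [3.141, -0.0, 0.76]
contact_force: [-0.1, 0.2, -0.4]
opening: 0.984
grasp_force: 0.0
```

Request:
step_arm:
  motion:
    - {"claw":84,"delta_pos":[0,0,0],"turn":-0.125}
    - {"claw":84,"delta_pos":[0,0,0],"turn":-0.125}
    - {"claw":84,"delta_pos":[0,0,0],"turn":-0.125}
    - {"claw":84,"delta_pos":[0,0,0],"turn":-0.125}
    - {"claw":84,"delta_pos":[0,0,0],"turn":-0.071}
    - {"claw":84,"delta_pos":[0,0,0],"turn":0}

```text
clock: 10.73
eef_pos: [541.6, -17.9, 230.0]
tcp_rot: [3.141, -0.0, 1.328]
contact_force: [-0.4, 0.4, -0.3]
opening: 0.984
grasp_force: 0.0
```

```bash
python3 - <<'E'
from h import *
s=sense();print(s["eef_pos"],s["tcp_rot"],s["contact_force"],s["qpos"])
w=grab_frame("wrist");save("w4",w)
a=np.radians(-104.02);R=np.array([[np.cos(a),-np.sin(a)],[np.sin(a),np.cos(a)]])
for n,x,y,z in(("bar+",-26.5,35,92.3),("bar-",-26.5,-35,92.3),("edgeouter+",24.4,60,112),("edgeouter-",24.4,-60,112)):
  P=np.r_[np.array([537.2,-31.8])+R@[x,y],z];print(n,P,proj(w,P,True))
cv2.imwrite("pics/w4c.png",cv2.resize(cv2.imread("pics/w4.png"),(800,600)))
E
```

```text
[541.56113535 -17.90301858 230.00072268] [ 3.14135749e+00 -6.79520210e-05  1.32782483e+00] [-0.38652115  0.40031229 -0.30688805] [-3.58255953e-02  2.33737144e-01  1.82145206e+00  2.04934434e-05
  1.08615933e+00  2.07136369e-01]
bar+ [577.57729803 -14.56852289  92.3       ] [316.20672794 188.2189352 ]
bar- [509.6625126    2.38971757  92.3       ] [234.97174868 188.13274263]
edgeouter+ [589.50151513 -70.00878846 112.        ] [345.36662819 251.48195181]
edgeouter- [473.07616867 -40.9375191  112.        ] [205.69027837 251.32277942]
```

View pics/w4c.png

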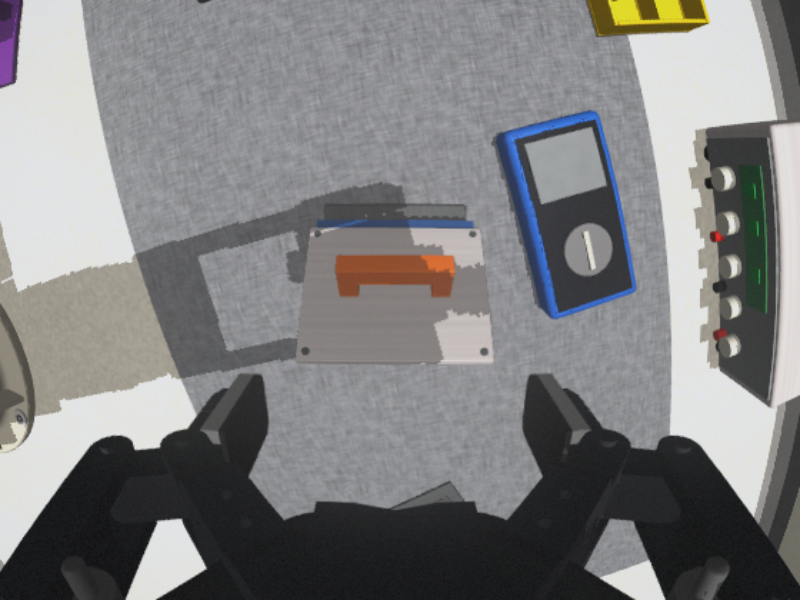

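The cover lies properly on the rest: bar ends at (336–455, 255–285), matching the prediction of 336–452. Next I grip the bar by its ends.

Request:
step_arm:
  motion:
    - {"claw":84,"delta_pos":[13.9,-0.9,15],"turn":0}
    - {"claw":84,"delta_pos":[0,0,35],"turn":0}
    - {"claw":84,"delta_pos":[0,0,35],"turn":0}
    - {"claw":84,"delta_pos":[0,0,35],"turn":0}
    - {"claw":84,"delta_pos":[0,0,15],"turn":0}
    - {"claw":84,"delta_pos":[0,0,8],"turn":0}
    - {"claw":84,"delta_pos":[0,0,5],"turn":0}
    - {"claw":84,"delta_pos":[0,0,0],"turn":0}

```text
clock: 11.45
eef_pos: [544.2, -4.0, 81.6]
tcp_rot: [-3.141, 0.0, 1.323]
contact_force: [-0.3, -0.5, 0.1]
opening: 0.985
grasp_force: 0.0
```

```bash
python3 - <<'E'
from h import *
s=sense();print(s["eef_pos"],s["tcp_rot"],s["contact_force"])
w=grab_frame("wrist");save("w5",w)
cv2.imwrite("pics/w5c.png",tile(cv2.imread("pics/w5.png"),130,160,300,200,2))
E
```

```text
[544.23435775  -4.009207    81.6317318 ] [-3.14127788e+00  3.08184382e-05  1.32341910e+00] [-0.26640741 -0.45711215  0.0710069 ]
```

View pics/w5c.png

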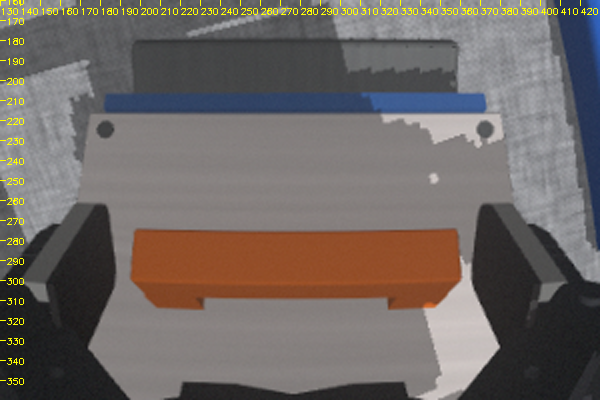

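Bar is centred between the pads. I lower 5 mm more and close gently.

Request:
step_arm:
  motion:
    - {"claw":84,"delta_pos":[0,0,3],"turn":0}
    - {"claw":84,"delta_pos":[0,0,2],"turn":0}
    - {"claw":72,"delta_pos":[0,0,0],"turn":0}
    - {"claw":66,"delta_pos":[0,0,0],"turn":0}
    - {"claw":60,"delta_pos":[0,0,0],"turn":0}
    - {"claw":60,"delta_pos":[0,0,0],"turn":0}
    - {"claw":60,"delta_pos":[0,0,0],"turn":0}
  force: 20

```text
clock: 12.08
eef_pos: [544.6, -4.0, 77.5]
tcp_rot: [3.141, -0.0, 1.325]
contact_force: [-1.3, -0.7, 5.8]
opening: 0.815
grasp_force: 23.1
```

Request:
step_arm:
  motion:
    - {"claw":60,"delta_pos":[0,0,-2],"turn":0}
    - {"claw":60,"delta_pos":[0,0,-4],"turn":0}
    - {"claw":60,"delta_pos":[0,0,-5],"turn":0}
    - {"claw":60,"delta_pos":[0,0,-8],"turn":0}
    - {"claw":60,"delta_pos":[0,0,-15],"turn":0}
    - {"claw":60,"delta_pos":[0,0,-20],"turn":0}
    - {"claw":60,"delta_pos":[0,0,-20],"turn":0}
    - {"claw":60,"delta_pos":[0,0,0],"turn":0}

```text
clock: 12.75
eef_pos: [546.4, -3.9, 154.8]
tcp_rot: [3.136, -0.001, 1.325]
contact_force: [1.6, -0.6, -3.1]
opening: 0.812
grasp_force: 24.2
```

```bash
python3 - <<'E'
from h import *
s=sense();print(s["eef_pos"],s["tcp_rot"],s["contact_force"],s["wrist_torque"])
sd=grab_frame("side");w=grab_frame("wrist");save("w6",w);save("s6",sd)
b=lambda f:cv2.cvtColor(f["img"],cv2.COLOR_RGB2BGR)
p=proj(sd,s["eef_pos"]).astype(int)
cv2.imwrite("pics/m6.png",np.hstack([tile(b(sd),p[0]-40,p[1]-35,80,80,5),tile(b(w),180,180,200,200,2)]))
E
```

```text
[546.42460361  -3.93188118 154.79461974] [ 3.13583328e+00 -1.38352305e-03  1.32484835e+00] [ 1.63212694 -0.59303678 -3.08464976] [ 0.01438435 -0.021289    0.01538792]
```

View pics/m6.png

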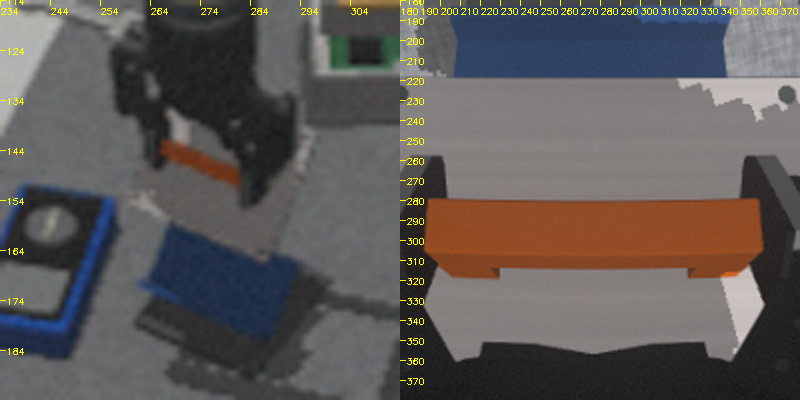

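Held, still tilted at about 45° since the tool cannot tilt. I'll level it by lightly dragging the low edge on free mat until the plug lies flat, still in the grip.

Request:
step_arm:
  motion:
    - {"claw":60,"delta_pos":[-10,-11,0],"turn":0}
    - {"claw":60,"delta_pos":[-20,-22,0],"turn":0}
    - {"claw":60,"delta_pos":[-25,-27,0],"turn":0}
    - {"claw":60,"delta_pos":[-25,-27,0],"turn":0}
    - {"claw":60,"delta_pos":[-25,-27,0],"turn":0}
    - {"claw":60,"delta_pos":[-16,-17,0],"turn":0}
    - {"claw":60,"delta_pos":[0,0,20],"turn":0}
    - {"claw":60,"delta_pos":[0,0,25],"turn":0}

```text
clock: 13.52
eef_pos: [387.0, -90.1, 105.9]
tcp_rot: [3.139, 0.0, 1.323]
contact_force: [1.5, -0.7, -4.0]
opening: 0.815
grasp_force: 24.4
```

Request:
step_arm:
  motion:
    - {"claw":60,"delta_pos":[0,0,25],"turn":0}
    - {"claw":60,"delta_pos":[0,0,20],"turn":0}
    - {"claw":60,"delta_pos":[0,0,10],"turn":0}
    - {"claw":60,"delta_pos":[0,0,5],"turn":0}
    - {"claw":60,"delta_pos":[0,0,0],"turn":0}
    - {"claw":60,"delta_pos":[0,0,0],"turn":0}

```text
clock: 14.02
eef_pos: [387.3, -89.3, 45.6]
tcp_rot: [-3.14, -0.0, 1.325]
contact_force: [0.2, -0.6, -2.6]
opening: 0.815
grasp_force: 24.6
```

Not touching yet (−2.6 N is just the weight). Lower and drag toward tool −x.

Request:
step_arm:
  motion:
    - {"claw":60,"delta_pos":[0,0,3],"turn":0}
    - {"claw":60,"delta_pos":[-3,0,2],"turn":0}
    - {"claw":60,"delta_pos":[-5,0,2],"turn":0}
    - {"claw":60,"delta_pos":[-5,0,1.5],"turn":0}
    - {"claw":60,"delta_pos":[-5,0,1.5],"turn":0}

```text
clock: 14.43
eef_pos: [383.8, -107.3, 36.6]
tcp_rot: [3.14, -0.0, 1.325]
contact_force: [-2.0, 1.9, 6.9]
opening: 0.814
grasp_force: 27.7
```

Request:
step_arm:
  motion:
    - {"claw":60,"delta_pos":[-5,0,1.5],"turn":0}
    - {"claw":60,"delta_pos":[-5,0,1.5],"turn":0}
    - {"claw":60,"delta_pos":[-5,0,1.5],"turn":0}

```text
clock: 14.68
eef_pos: [380.0, -121.9, 31.6]
tcp_rot: [3.14, -0.0, 1.325]
contact_force: [0.8, 3.8, 2.7]
opening: 0.814
grasp_force: 27.8
```

Request:
step_arm:
  motion:
    - {"claw":60,"delta_pos":[-5,0,1.5],"turn":0}
    - {"claw":60,"delta_pos":[-5,0,1.5],"turn":0}
    - {"claw":60,"delta_pos":[-5,0,1.5],"turn":0}
    - {"claw":60,"delta_pos":[-4,0,1],"turn":0}

```text
clock: 15.02
eef_pos: [374.8, -140.3, 25.6]
tcp_rot: [-3.141, -0.0, 1.325]
contact_force: [1.2, 3.6, 1.3]
opening: 0.82
grasp_force: 27.9
```

```bash
python3 - <<'E'
from h import *
s=sense();print(s["eef_pos"],s["tcp_rot"],s["contact_force"],s["wrist_torque"],s["grasp_force"])
sd=grab_frame("side");w=grab_frame("wrist");save("w7",w);save("s7",sd)
b=lambda f:cv2.cvtColor(f["img"],cv2.COLOR_RGB2BGR)
p=proj(sd,s["eef_pos"]).astype(int)
cv2.imwrite("pics/m7.png",np.hstack([tile(b(sd),p[0]-40,p[1]-45,80,80,5),tile(b(w),180,180,200,200,2)]))
E
```

```text
[ 374.76482027 -140.32148828   25.58684542] [-3.14144801e+00 -3.48169413e-05  1.32462678e+00] [1.1923048  3.60278802 1.32889563] [ 0.66859355 -0.23075129  0.05167962] 27.915925830602646
```

View pics/m7.png

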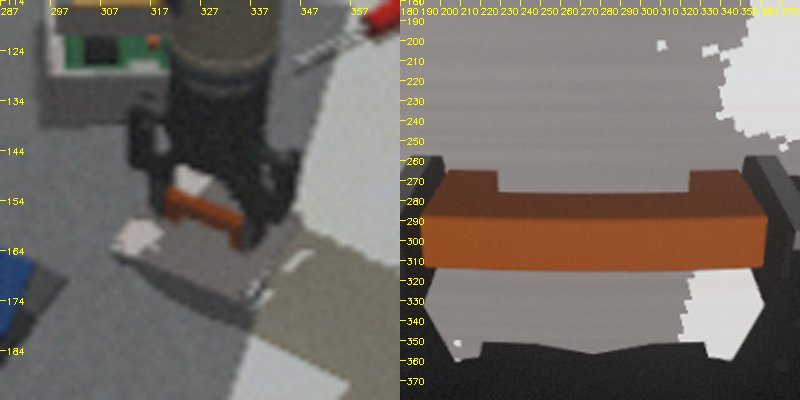

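That was my 11th picture, one over the limit of 10, so I'll view no more and use numbers from here. It showed the cover nearly level, with the bar at v≈288–313 and its far face visible. Now I press it flat on the mat.

Request:
step_arm:
  motion:
    - {"claw":60,"delta_pos":[-2,0,1],"turn":0}
    - {"claw":60,"delta_pos":[0,0,1],"turn":0}
    - {"claw":60,"delta_pos":[0,0,1],"turn":0}
    - {"claw":60,"delta_pos":[0,0,0],"turn":0}

```text
clock: 15.45
eef_pos: [374.3, -142.6, 23.1]
tcp_rot: [3.141, 0.001, 1.326]
contact_force: [-4.9, -9.3, 14.1]
opening: 0.81
grasp_force: 29.7
```

Request:
step_arm:
  motion:
    - {"claw":60,"delta_pos":[0,0,1],"turn":0}
    - {"claw":60,"delta_pos":[0,0,0],"turn":0}
    - {"claw":60,"delta_pos":[0,0,0],"turn":0}

```text
clock: 15.7
eef_pos: [374.4, -142.7, 22.3]
tcp_rot: [3.141, 0.001, 1.326]
contact_force: [-7.3, -10.6, 15.3]
opening: 0.818
grasp_force: 30.1
```

```bash
python3 - <<'E'
from h import *
np.set_printoptions(precision=2,suppress=True)
s=sense();print(s["eef_pos"],s["contact_force"],s["wrist_torque"])
w=grab_frame("wrist");save("w8",w)
hsv=cv2.cvtColor(w["img"],cv2.COLOR_RGB2HSV)
m=((hsv[...,0]>5)&(hsv[...,0]<20)&(hsv[...,1]>150)).astype(np.uint8);m[:180]=0
ys,xs=np.nonzero(m);print(xs.min(),xs.max(),ys.min(),ys.max())
print("bright rows col277:",w["img"][150:330:6,277].tolist())
# flange outer edge (far side): predicted level vs tilt
a=s["tcp_rot"][2];ex=np.array([np.cos(a),np.sin(a)]);ey=np.array([np.sin(a),-np.cos(a)])
H=s["eef_pos"]+[0,0,15]
for t in(0,5,10):
  th=np.radians(t)
  # cover frame: out=x, lower edge dir toward tool +x ; tilt lowers +x side
  out=np.r_[ex*np.sin(th),np.cos(th)];low=np.r_[ex*np.cos(th),-np.sin(th)]
  for d in(50,): print(t,[proj(w,H-22*out+d*low+np.r_[ey*y,0],True) for y in(-60,0,60)], [proj(w,H+k*out*8+j*low*6,True)[1] for k,j in((1,1),(1,-1),(-1,1),(-1,-1))])
E
```

```text
[ 374.4  -142.67   22.29] [ -7.29 -10.65  15.27] [-1.32  0.98  0.08]
190 363 265 318
bright rows col277: [[85, 86, 87], [92, 92, 95], [85, 84, 87], [96, 98, 100], [141, 136, 136], [137, 132, 132], [140, 135, 134], [139, 134, 133], [141, 137, 136], [138, 133, 131], [140, 134, 133], [146, 140, 139], [141, 137, 134], [143, 138, 137], [136, 132, 130], [143, 138, 136], [135, 130, 130], [139, 133, 132], [142, 135, 134], [140, 134, 132], [140, 133, 132], [138, 131, 131], [96, 57, 39], [96, 56, 38], [132, 69, 38], [152, 79, 41], [151, 79, 38], [150, 78, 40], [140, 74, 36], [136, 130, 128]]
0 [array([147.57, 168.81]), array([276.93, 166.4 ]), array([406.01, 168.7 ])] [np.float64(289.7708632243496), np.float64(314.60968624602674), np.float64(271.5144291502821), np.float64(294.8168450716329)]
5 [array([151.19, 171.72]), array([276.9, 169.6]), array([402.36, 171.61])] [np.float64(287.60967950608193), np.float64(313.85576161284064), np.float64(272.4566118690926), np.float64(296.6983425749014)]
10 [array([154.54, 175.27]), array([276.88, 173.44]), array([398.99, 175.16])] [np.float64(285.4942924674325), np.float64(312.9240891936481), np.float64(273.5354387419228), np.float64(298.5537528056435)]
```

Request:
step_arm:
  motion:
    - {"claw":60,"delta_pos":[-3,0,0],"turn":0}
    - {"claw":60,"delta_pos":[-4,0,0],"turn":0}
    - {"claw":60,"delta_pos":[-4,0,0],"turn":0}
    - {"claw":60,"delta_pos":[-4,0,0],"turn":0}

```text
clock: 16.08
eef_pos: [370.7, -156.5, 21.7]
tcp_rot: [-3.141, -0.0, 1.325]
contact_force: [1.2, 3.0, 2.3]
opening: 0.815
grasp_force: 28.5
```

```bash
cat > lev.py <<'E'
from h import *
np.set_printoptions(precision=2,suppress=True)
s=sense();print(s["eef_pos"],s["tcp_rot"],s["contact_force"],s["wrist_torque"])
w=grab_frame("wrist")
g=w["img"].astype(float).sum(2)
d=g[150:220,230:320].mean(1);k=np.diff(d);print("edge rows",[(150+i+.5,round(k[i])) for i in np.argsort(-np.abs(k))[:5]])
b=w["img"][255:330,250:300].astype(float).mean(1);sat=b[:,0]-b[:,2];k=np.diff(sat);r=np.diff(b[:,0]);print("bar",[(255+i+1,round(k[i]),round(r[i])) for i in range(74) if abs(k[i])>12 or abs(r[i])>12])
a=s["tcp_rot"][2];ex=np.array([np.cos(a),np.sin(a)]);H=s["eef_pos"]+[0,0,15]
for t in(-5,0,5,10,15):
  th=np.radians(t);out=np.r_[ex*np.sin(th),np.cos(th)];low=np.r_[ex*np.cos(th),-np.sin(th)]
  print(t,"edge %.1f"%proj(w,H-22*out+50*low,True)[1],"bar %.1f %.1f %.1f"%tuple(proj(w,H+8*k*out+6*j*low,True)[1] for k,j in((-1,1),(1,1),(1,-1))))
E
python3 lev.py
```

```text
[ 370.71 -156.46   21.7 ] [-3.14 -0.    1.33] [1.15 3.   2.32] [ 0.68 -0.29 -0.04]
edge rows [(np.float64(170.5), 71), (np.float64(169.5), 40), (np.float64(171.5), 22), (np.float64(172.5), 11), (np.float64(151.5), -8)]
bar [(277, 19, -17), (278, 32, -22), (293, 14, 14), (294, 19, 20), (318, -26, -13), (319, -70, -2)]
-5 edge 163.9 bar 270.7 291.8 315.1
0 edge 166.4 bar 271.5 289.7 314.5
5 edge 169.6 bar 272.4 287.5 313.8
10 edge 173.4 bar 273.5 285.4 312.8
15 edge 177.9 bar 274.7 283.3 311.7
```

```bash
cat >> lev.py <<'E'
from scipy.optimize import least_squares
import sys
if len(sys.argv)>1:
  me=np.array(eval(sys.argv[1]))
  def pr(p):
    th=np.radians(p[0]);out=np.r_[ex*np.sin(th),np.cos(th)];low=np.r_[ex*np.cos(th),-np.sin(th)];h=s["eef_pos"]+np.r_[ex*p[1],p[2]]
    return np.array([proj(w,h-22*out+50*low,True)[1]]+[proj(w,h+8*k*out+6*j*low,True)[1] for k,j in((-1,1),(1,1),(1,-1))])
  q=least_squares(lambda p:pr(p)-me,[0,0,15]);print("tilt,dx,dz",q.x,q.fun)
E
python3 lev.py "[170.5,277.5,293.6,318.6]" | tail -1
```

```text
tilt,dx,dz [ 3.45 -0.52 18.12] [ 0.35 -1.   -0.22  0.87]
```

Request:
step_arm:
  motion:
    - {"claw":60,"delta_pos":[-3,0,1],"turn":0}
    - {"claw":60,"delta_pos":[-3,0,1],"turn":0}
    - {"claw":60,"delta_pos":[-3,0,1],"turn":0}

```text
clock: 16.43
eef_pos: [369.0, -164.1, 19.4]
tcp_rot: [3.142, -0.002, 1.323]
contact_force: [4.2, 24.1, 35.0]
opening: 0.813
grasp_force: 32.7
```

```bash
python3 lev.py|head -3
```

```text
[ 369.05 -164.14   19.45] [ 3.14 -0.    1.32] [ 4.17 24.13 35.04] [ 3.54 -0.72  0.2 ]
edge rows [(np.float64(166.5), 68), (np.float64(167.5), 32), (np.float64(165.5), 21), (np.float64(168.5), 18), (np.float64(164.5), -6)]
bar [(275, 14, -13), (276, 33, -22), (293, 21, 21), (294, 15, 15), (317, -21, -10), (318, -69, -6), (319, -12, 1)]
```

Now flat: force rises stiffly and the bar edges match level. Lift.

Request:
step_arm:
  motion:
    - {"claw":60,"delta_pos":[1,0,-2],"turn":0}
    - {"claw":60,"delta_pos":[0,0,-5],"turn":0}
    - {"claw":60,"delta_pos":[0,0,-15],"turn":0}
    - {"claw":60,"delta_pos":[0,0,-25],"turn":0}
    - {"claw":60,"delta_pos":[0,0,-30],"turn":0}
    - {"claw":60,"delta_pos":[0,0,-25],"turn":0}
    - {"claw":60,"delta_pos":[0,0,0],"turn":0}
    - {"claw":60,"delta_pos":[0,0,0],"turn":0}
  force: 30

```text
clock: 17.15
eef_pos: [369.5, -164.6, 121.7]
tcp_rot: [3.139, 0.001, 1.325]
contact_force: [-0.9, -0.2, -3.8]
opening: 0.814
grasp_force: 36.0
```

```bash
python3 lev.py "[166.7,275.8,293.4,318]"|sed '/^[-0-9]/d'
```

```text
[ 369.48 -164.6   121.65] [3.14 0.   1.32] [-0.93 -0.19 -3.83] [ 0.01  0.05 -0.02]
edge rows [(np.float64(166.5), 53), (np.float64(167.5), 43), (np.float64(168.5), 19), (np.float64(165.5), 15), (np.float64(164.5), -5)]
bar [(275, 12, -11), (276, 30, -21), (293, 17, 16), (294, 16, 18), (318, -76, -6), (319, -15, 1)]
tilt,dx,dz [ 1.12  0.62 19.09] [ 0.36 -1.05 -0.21  0.9 ]
```

Hanging level (tilt ≈1°, unchanged from flat). I'll go past the enclosure so the wrist camera sees it, and refine its pose by code.

Request:
step_arm:
  motion:
    - {"claw":60,"delta_pos":[-14.4,13.2,-2.8],"turn":0}
    - {"claw":60,"delta_pos":[-25,24,-2.8],"turn":0}
    - {"claw":60,"delta_pos":[-25,24,-2.8],"turn":0}
    - {"claw":60,"delta_pos":[-25,24,-2.8],"turn":0}
    - {"claw":60,"delta_pos":[-25,24,-2.8],"turn":0}
    - {"claw":60,"delta_pos":[-25,24,-2.8],"turn":0}
    - {"claw":60,"delta_pos":[-25,24,-2.8],"turn":0}
    - {"claw":60,"delta_pos":[-25,24,-2.8],"turn":0}

```text
clock: 17.87
eef_pos: [497.9, -392.7, 140.3]
tcp_rot: [-3.138, -0.002, 1.325]
contact_force: [1.3, 0.1, -2.8]
opening: 0.813
grasp_force: 35.9
```

Request:
step_arm:
  motion:
    - {"claw":60,"delta_pos":[-25,24,-2.8],"turn":0}
    - {"claw":60,"delta_pos":[-30,26,-2.8],"turn":0}
    - {"claw":60,"delta_pos":[0,0,0],"turn":-0.11}
    - {"claw":60,"delta_pos":[0,0,0],"turn":-0.11}
    - {"claw":60,"delta_pos":[0,0,0],"turn":-0.11}
    - {"claw":60,"delta_pos":[0,0,0],"turn":-0.11}
    - {"claw":60,"delta_pos":[0,0,0],"turn":-0.11}
    - {"claw":60,"delta_pos":[0,0,0],"turn":0}

```text
clock: 18.53
eef_pos: [532.4, -456.7, 145.5]
tcp_rot: [-3.139, -0.004, 1.88]
contact_force: [0.1, -0.5, -3.2]
opening: 0.814
grasp_force: 36.3
```

Request:
step_arm:
  motion:
    - {"claw":60,"delta_pos":[0,0,0],"turn":0}
    - {"claw":60,"delta_pos":[0,0,0],"turn":0}

```text
clock: 18.7
eef_pos: [533.1, -457.0, 147.1]
tcp_rot: [-3.14, -0.002, 1.871]
contact_force: [-0.4, 0.5, -3.2]
opening: 0.813
grasp_force: 36.3
```

```bash
cat > enc.py <<'E'
from h import *
from scipy.optimize import minimize
np.set_printoptions(precision=2,suppress=True)
def edges(p,z,hx,hy,n=40):
    c,s=np.cos(p[2]),np.sin(p[2]);C=[(-hx,-hy),(hx,-hy),(hx,hy),(-hx,hy)];P=[]
    for i in range(4):
        a,b=np.array(C[i]),np.array(C[(i+1)%4])
        for t in np.linspace(.06,.94,n): x,y=a+(b-a)*t; P.append([p[0]+c*x-s*y,p[1]+s*x+c*y,z])
    return np.array(P)
def brt(img): return cv2.GaussianBlur(img.astype(np.float32).min(2),(0,0),.6)
def score(p,f,g,fish):
    # rim band (mid-wall) bright, just outside and just inside darker
    def smp(z,hx,hy):
        uv=np.array([proj(f,X,fish) for X in edges(p,z,hx,hy)],np.float32)
        return cv2.remap(g,uv[:,:1],uv[:,1:],cv2.INTER_LINEAR)[:,0],uv
    r,uv=smp(45,47.5,57.5); o,_=smp(45,52.5,62.5); i,_=smp(45,42.5,52.5)
    ok=(uv[:,1]<(165 if fish else 999))
    return (2*r-o-i)[ok].mean(), ok.mean()
def fit(f,img,fish,p0):
    g=brt(img);best=None
    for d in np.arange(-5,5.1,1.5):
        for e in np.arange(-5,5.1,1.5):
            v=score([p0[0]+d,p0[1]+e,p0[2]],f,g,fish)[0]
            if best is None or v>best[0]: best=(v,[p0[0]+d,p0[1]+e,p0[2]])
    q=minimize(lambda p:-score([p[0],p[1],p[2]/50],f,g,fish)[0],[best[1][0],best[1][1],best[1][2]*50],method="Nelder-Mead",options=dict(initial_simplex=np.array([best[1][:2]+[best[1][2]*50]]*4)+np.array([[0,0,0],[1,0,0],[0,1,0],[0,0,1]]),xatol=.02))
    x=q.x.copy();x[2]=np.degrees(x[2]/50);print(x,q.fun,score([q.x[0],q.x[1],q.x[2]/50],f,g,fish)[1]);return x
if __name__=="__main__":
    s=sense();print(s["eef_pos"],s["tcp_rot"],s["contact_force"])
    p0=[493,-324,np.radians(-72.65+90-90)]
    f=grab_frame("wrist");save("w9",f)
    print([proj(f,X,True) for X in edges(p0,45,50,60,2)])
    fit(f,f["img"],True,p0)
    t=grab_frame("top");fit(t,cv2.cvtColor(cv2.imread("pics/top0.png"),cv2.COLOR_BGR2RGB),False,p0)
E
sed -i 's/np.radians(-72.65+90-90)/np.radians(-72.65)/' enc.py; python3 enc.py
```

```text
[ 533.05 -457.02  147.13] [-3.14 -0.    1.87] [-0.37  0.52 -3.2 ]
[array([198.26, -19.88]), array([196.3 ,  89.15]), array([205.93,  96.61]), array([351.01,  96.43]), array([360.55,  88.96]), array([357.85, -19.94]), array([348.23, -27.49]), array([207.85, -27.45])]
[ 494.   -324.51  -72.74] -136.8431396484375 1.0
[ 492.55 -324.17  -72.92] -122.49690246582031 1.0
```

Request:
step_arm:
  motion:
    - {"claw":60,"delta_pos":[15,0,-8],"turn":0}
    - {"claw":60,"delta_pos":[15,0,-7],"turn":0}
    - {"claw":60,"delta_pos":[0,0,0],"turn":0}
    - {"claw":60,"delta_pos":[0,0,0],"turn":0}
    - {"claw":60,"delta_pos":[0,0,0],"turn":0}

```text
clock: 19.22
eef_pos: [524.8, -429.1, 163.8]
tcp_rot: [3.141, 0.001, 1.874]
contact_force: [-0.0, 0.5, -3.4]
opening: 0.813
grasp_force: 36.4
```

```bash
sed -i 's/ok=(uv\[:,1\]<(165 if fish else 999))/ok=(uv[:,1]<(163 if fish else 999))\&(uv[:,1]>3)/' enc.py; python3 enc.py; python3 lev.py|head -3
```

```text
[ 524.82 -429.11  163.83] [3.14 0.   1.87] [-0.    0.54 -3.42]
[array([201.49,  19.29]), array([201.45, 126.84]), array([210.54, 134.08]), array([345.09, 134.21]), array([354.15, 127.  ]), array([354.18,  19.62]), array([345.12,  12.03]), array([210.59,  11.73])]
[ 493.18 -324.64  -72.76] -212.93502807617188 1.0
[ 492.55 -324.17  -72.92] -122.49690246582031 1.0
[ 524.65 -429.23  163.48] [-3.14  0.    1.87] [ 0.26 -0.46 -2.88] [-0.04  0.    0.03]
edge rows [(np.float64(166.5), 58), (np.float64(167.5), 36), (np.float64(165.5), 21), (np.float64(168.5), 16), (np.float64(164.5), -5)]
bar [(275, 15, -12), (276, 34, -20), (293, 18, 18), (294, 15, 15), (317, -20, -10), (318, -66, -5), (319, -12, 1)]
```

Enclosure from the wrist fit: (493.2, −324.6), agreeing with the top view within its ~1.5 mm bias. Move over it and down.

Request:
step_arm:
  motion:
    - {"claw":60,"delta_pos":[20,0,0],"turn":0}
    - {"claw":60,"delta_pos":[30,0.5,0],"turn":0}
    - {"claw":60,"delta_pos":[30,0.4,0],"turn":0}
    - {"claw":60,"delta_pos":[20,0,0],"turn":0}
    - {"claw":60,"delta_pos":[8.6,0,20],"turn":0}
    - {"claw":60,"delta_pos":[0,0,30],"turn":0}
    - {"claw":60,"delta_pos":[0,0,25],"turn":0}
    - {"claw":60,"delta_pos":[0,0,10],"turn":0}

```text
clock: 20.03
eef_pos: [491.5, -323.9, 75.7]
tcp_rot: [-3.139, -0.003, 1.875]
contact_force: [-1.0, 0.3, -4.3]
opening: 0.81
grasp_force: 36.2
```

Request:
step_arm:
  motion:
    - {"claw":60,"delta_pos":[0,0,0],"turn":0}
    - {"claw":60,"delta_pos":[0,0,0],"turn":0}
    - {"claw":60,"delta_pos":[0,0,0],"turn":0}

```text
clock: 20.28
eef_pos: [493.9, -325.7, 80.0]
tcp_rot: [3.14, 0.001, 1.874]
contact_force: [-0.3, -0.1, -3.2]
opening: 0.815
grasp_force: 36.2
```

```bash
python3 lev.py|head -1
```

```text
[ 493.86 -325.74   80.01] [3.14 0.   1.87] [-0.28 -0.09 -3.23] [ 0.01  0.04 -0.  ]
```

Request:
step_arm:
  motion:
    - {"claw":60,"delta_pos":[0.6,-0.3,6],"turn":0}
    - {"claw":60,"delta_pos":[0,0,5],"turn":0}
    - {"claw":60,"delta_pos":[0,0,3],"turn":0}
    - {"claw":60,"delta_pos":[0,0,1.5],"turn":0}
    - {"claw":60,"delta_pos":[0,0,1.5],"turn":0}
    - {"claw":60,"delta_pos":[0,0,1],"turn":0}
    - {"claw":60,"delta_pos":[0,0,0],"turn":0}

```text
clock: 20.92
eef_pos: [492.4, -324.3, 60.6]
tcp_rot: [-3.141, -0.0, 1.875]
contact_force: [-0.1, -0.5, -3.0]
opening: 0.814
grasp_force: 36.4
```

Request:
step_arm:
  motion:
    - {"claw":60,"delta_pos":[0,0,1],"turn":0}
    - {"claw":60,"delta_pos":[0,0,1],"turn":0}
    - {"claw":60,"delta_pos":[0,0,0],"turn":0}

```text
clock: 21.17
eef_pos: [492.8, -324.6, 59.1]
tcp_rot: [3.141, 0.001, 1.875]
contact_force: [0.2, 0.2, 0.1]
opening: 0.81
grasp_force: 36.8
```

Plug is in and touching the springs at ≈4.5 mm above the rim. Press gently.

Request:
step_arm:
  motion:
    - {"claw":60,"delta_pos":[0,0,1],"turn":0}
    - {"claw":60,"delta_pos":[0,0,1],"turn":0}
    - {"claw":60,"delta_pos":[0,0,0],"turn":0}

```text
clock: 21.42
eef_pos: [492.7, -324.4, 56.7]
tcp_rot: [3.141, 0.0, 1.875]
contact_force: [1.8, -0.0, -0.7]
opening: 0.811
grasp_force: 36.6
```

Request:
step_arm:
  motion:
    - {"claw":60,"delta_pos":[0,0,1],"turn":0}
    - {"claw":60,"delta_pos":[0,0,1],"turn":0}
    - {"claw":60,"delta_pos":[0,0,0],"turn":0}

```text
clock: 21.67
eef_pos: [492.5, -324.4, 54.6]
tcp_rot: [-3.142, -0.0, 1.875]
contact_force: [0.7, -0.5, -1.3]
opening: 0.812
grasp_force: 36.4
```

Request:
step_arm:
  motion:
    - {"claw":60,"delta_pos":[0,0,1],"turn":0}
    - {"claw":60,"delta_pos":[0,0,1],"turn":0}
    - {"claw":60,"delta_pos":[0,0,0],"turn":0}

```text
clock: 21.92
eef_pos: [492.5, -324.4, 54.6]
tcp_rot: [-3.142, 0.0, 1.875]
contact_force: [-6.2, 4.3, 19.9]
opening: 0.814
grasp_force: 39.1
```

```bash
python3 lev.py|head -3
```

```text
[ 492.53 -324.39   54.56] [-3.14  0.    1.87] [-6.25  4.35 19.9 ] [ 0.5   1.09 -0.12]
edge rows [(np.float64(166.5), 61), (np.float64(167.5), 41), (np.float64(155.5), 40), (np.float64(154.5), 27), (np.float64(160.5), -26)]
bar [(275, 16, -13), (276, 36, -22), (293, 19, 20), (294, 17, 17), (317, -12, -11), (318, -79, -7), (319, -15, 1)]
```

z stopped at 54.6 (predicted home 54.4) with a stiff 20 N. Relax, let go and rise, then check the height and level by code.

Request:
step_arm:
  motion:
    - {"claw":60,"delta_pos":[0,0,0.7],"turn":0}
    - {"claw":60,"delta_pos":[0,0,-1.5],"turn":0}
    - {"claw":60,"delta_pos":[0,0,0],"turn":0}
    - {"claw":84,"delta_pos":[0,0,0],"turn":0}
    - {"claw":84,"delta_pos":[0,0,0],"turn":0}
    - {"claw":84,"delta_pos":[0,0,0],"turn":0}
    - {"claw":84,"delta_pos":[0,0,-5],"turn":0}
    - {"claw":84,"delta_pos":[0,0,-15],"turn":0}

```text
clock: 22.63
eef_pos: [491.2, -323.5, 72.0]
tcp_rot: [-3.139, -0.003, 1.875]
contact_force: [-1.1, -0.4, -0.9]
opening: 0.984
grasp_force: 0.0
```

Request:
step_arm:
  motion:
    - {"claw":84,"delta_pos":[-8,0,-30],"turn":0}
    - {"claw":60,"delta_pos":[-15,0,-30],"turn":0}
    - {"claw":30,"delta_pos":[-15,0,-20],"turn":0}
    - {"claw":0,"delta_pos":[-15,0,0],"turn":0}
    - {"claw":0,"delta_pos":[0,0,0],"turn":0}
    - {"claw":0,"delta_pos":[0,0,0],"turn":0}
    - {"claw":0,"delta_pos":[0,0,0],"turn":0}
    - {"claw":0,"delta_pos":[0,0,0],"turn":0}

```text
clock: 23.3
eef_pos: [507.5, -373.9, 152.6]
tcp_rot: [-3.14, -0.002, 1.875]
contact_force: [0.5, -0.7, -0.1]
opening: 0.005
grasp_force: 0.0
```

```bash
cat > chk.py <<'E'
from h import *
from scipy.optimize import least_squares
np.set_printoptions(precision=2,suppress=True)
s=sense();print(s["eef_pos"],s["tcp_rot"],s["contact_force"],s["opening"])
f=grab_frame("wrist");save("w10",f);g=cv2.GaussianBlur(f["img"].astype(np.float32).min(2),(0,0),.7)
hsv=cv2.cvtColor(f["img"],cv2.COLOR_RGB2HSV)
m=((hsv[...,0]>5)&(hsv[...,0]<20)&(hsv[...,1]>130)).astype(np.uint8)
n,l,st,ce=cv2.connectedComponentsWithStats(m);i=1+np.argmax(st[1:,4]);print("orange",st[i],ce[i])
a=np.radians(-72.76);R=np.array([[np.cos(a),-np.sin(a)],[np.sin(a),np.cos(a)]])
# sample normal profiles on flange top edges for height z; report subpixel outward edge offset (px) per side
for name,(nx,ny,hx,hy) in dict(xp=(1,0,50,60),xm=(-1,0,50,60),yp=(0,1,50,60),ym=(0,-1,50,60)).items():
  offs=[]
  for t in np.linspace(-.85,.85,30):
    P=np.array([nx*hx if nx else t*hx, ny*hy if ny else t*hy]);N=np.array([nx,ny])
    d=np.arange(-7,7.01,.25)
    uv=np.array([proj(f,np.r_[np.array([493.2,-324.6])+R@(P+k*N),51],True) for k in d],np.float32)
    if uv.min()<2 or uv[:,0].max()>557 or uv[:,1].max()>417: continue
    v=cv2.remap(g,uv[:,:1],uv[:,1:],cv2.INTER_LINEAR)[:,0];k=np.diff(v);j=np.argmin(k);offs.append((t,d[j],-k[j]))
  o=np.array(offs)
  if len(o): print(name,"edge offset mm: lo-third %.2f mid %.2f hi %.2f"%tuple(np.median(x[:,1]) for x in np.array_split(o,3)),"contrast %.0f"%np.median(o[:,2]),len(o))
E
python3 chk.py
```

```text
[ 507.53 -373.86  152.59] [-3.14 -0.    1.88] [ 0.47 -0.75 -0.12] 0.004713988155046825
orange [ 223  140  109   19 1927] [277.07 148.59]
xp edge offset mm: lo-third -1.38 mid -1.75 hi -1.62 contrast 8 30
xm edge offset mm: lo-third 0.25 mid 0.25 hi 0.50 contrast 16 30
yp edge offset mm: lo-third -1.50 mid -1.00 hi -1.50 contrast 12 30
ym edge offset mm: lo-third 0.50 mid 0.12 hi 0.50 contrast 11 30
```

Flange edges lie within about 1.6 mm of the outer wall edges, with the size seen at z=51, so the height looks right. I'll verify by touching each 120 mm side gently with the shut fingertips (home means contact at TCP z≈59).

Request:
step_arm:
  motion:
    - {"claw":0,"delta_pos":[15,1,15],"turn":0}
    - {"claw":0,"delta_pos":[0,0,30],"turn":0}
    - {"claw":0,"delta_pos":[0,0,25],"turn":0}
    - {"claw":0,"delta_pos":[0,0,13],"turn":0}
    - {"claw":0,"delta_pos":[0,0,4],"turn":0}
    - {"claw":0,"delta_pos":[0,0,0],"turn":0}
    - {"claw":0,"delta_pos":[0,0,0],"turn":0}

```text
clock: 23.93
eef_pos: [505.3, -360.6, 67.3]
tcp_rot: [3.141, 0.001, 1.875]
contact_force: [0.7, -0.3, 0.4]
opening: 0.002
grasp_force: 0.0
```

Request:
step_arm:
  motion:
    - {"claw":0,"delta_pos":[0,0,2],"turn":0}
    - {"claw":0,"delta_pos":[0,0,2],"turn":0}
    - {"claw":0,"delta_pos":[0,0,0],"turn":0}
    - {"claw":0,"delta_pos":[0,0,0],"turn":0}

```text
clock: 24.27
eef_pos: [505.0, -360.5, 63.1]
tcp_rot: [3.141, 0.001, 1.875]
contact_force: [-0.1, -0.5, -0.6]
opening: -0.002
grasp_force: 0.0
```

Request:
step_arm:
  motion:
    - {"claw":0,"delta_pos":[0,0,1.5],"turn":0}
    - {"claw":0,"delta_pos":[0,0,1],"turn":0}
    - {"claw":0,"delta_pos":[0,0,0],"turn":0}

```text
clock: 24.52
eef_pos: [504.7, -360.3, 59.9]
tcp_rot: [-3.141, -0.0, 1.875]
contact_force: [-0.9, -0.3, -0.6]
opening: -0.002
grasp_force: 0.0
```

Request:
step_arm:
  motion:
    - {"claw":0,"delta_pos":[0,0,1],"turn":0}
    - {"claw":0,"delta_pos":[0,0,1],"turn":0}
    - {"claw":0,"delta_pos":[0,0,0],"turn":0}

```text
clock: 24.77
eef_pos: [504.9, -360.4, 59.1]
tcp_rot: [3.142, 0.0, 1.875]
contact_force: [-2.5, 2.7, 10.9]
opening: -0.002
grasp_force: 5.7
```

That side is home (59.1). Now the other side.

Request:
step_arm:
  motion:
    - {"claw":0,"delta_pos":[0,0,-20],"turn":0}
    - {"claw":0,"delta_pos":[0,0,-25],"turn":0}
    - {"claw":0,"delta_pos":[20,0,-10],"turn":0}
    - {"claw":0,"delta_pos":[30,0,0],"turn":0}
    - {"claw":0,"delta_pos":[23,0,0],"turn":0}
    - {"claw":0,"delta_pos":[0,0,0],"turn":0}
    - {"claw":0,"delta_pos":[0,0,20],"turn":0}
    - {"claw":0,"delta_pos":[0,0,20],"turn":0}

```text
clock: 25.43
eef_pos: [484.3, -291.4, 73.9]
tcp_rot: [3.139, 0.003, 1.876]
contact_force: [-0.9, -0.9, -0.9]
opening: 0.001
grasp_force: 0.0
```

Request:
step_arm:
  motion:
    - {"claw":0,"delta_pos":[0,0,7],"turn":0}
    - {"claw":0,"delta_pos":[0,0,2],"turn":0}
    - {"claw":0,"delta_pos":[0,0,1],"turn":0}
    - {"claw":0,"delta_pos":[0,0,1],"turn":0}
    - {"claw":0,"delta_pos":[0,0,0],"turn":0}
    - {"claw":0,"delta_pos":[0,0,0],"turn":0}

```text
clock: 25.93
eef_pos: [483.4, -291.1, 62.8]
tcp_rot: [3.141, 0.001, 1.875]
contact_force: [-1.0, -0.1, 0.8]
opening: -0.002
grasp_force: 0.0
```

Request:
step_arm:
  motion:
    - {"claw":0,"delta_pos":[0,0,1],"turn":0}
    - {"claw":0,"delta_pos":[0,0,1],"turn":0}
    - {"claw":0,"delta_pos":[0,0,0],"turn":0}

```text
clock: 26.18
eef_pos: [483.0, -290.7, 60.2]
tcp_rot: [3.141, 0.0, 1.875]
contact_force: [-0.1, 0.2, -0.5]
opening: -0.001
grasp_force: 0.0
```

Request:
step_arm:
  motion:
    - {"claw":0,"delta_pos":[0,0,1],"turn":0}
    - {"claw":0,"delta_pos":[0,0,1],"turn":0}
    - {"claw":0,"delta_pos":[0,0,0.5],"turn":0}
    - {"claw":0,"delta_pos":[0,0,0],"turn":0}

```text
clock: 26.52
eef_pos: [483.1, -290.8, 59.0]
tcp_rot: [3.141, 0.0, 1.875]
contact_force: [-4.2, 3.2, 17.8]
opening: -0.003
grasp_force: 9.2
```

Both sides are home at 59.0–59.1, so the cover is level and flush. Withdraw, check the rack and meter by code, and hand in.

Request:
step_arm:
  motion:
    - {"claw":0,"delta_pos":[0,0,-15],"turn":0}
    - {"claw":0,"delta_pos":[0,0,-30],"turn":0}
    - {"claw":0,"delta_pos":[-30,0,-30],"turn":0}
    - {"claw":0,"delta_pos":[-40,0,-30],"turn":0}
    - {"claw":0,"delta_pos":[-40,0,0],"turn":0}
    - {"claw":0,"delta_pos":[-40,0,0],"turn":0}
    - {"claw":0,"delta_pos":[0,0,0],"turn":0}
    - {"claw":0,"delta_pos":[0,0,0],"turn":0}

```text
clock: 27.18
eef_pos: [525.8, -428.7, 156.6]
tcp_rot: [3.141, 0.0, 1.873]
contact_force: [-0.4, 0.8, 0.2]
opening: -0.005
grasp_force: 0.0
```

```bash
python3 - <<'E'
from h import *
a=cv2.cvtColor(cv2.imread("pics/top0.png"),cv2.COLOR_BGR2RGB);t=grab_frame("top");b=t["img"];save("topend",t)
for n,(u0,v0,u1,v1) in dict(meter=(328,100,392,141),othercovers=(205,150,248,205)).items():
    d=np.abs(a[v0:v1,u0:u1].astype(int)-b[v0:v1,u0:u1]).sum(2)
    sh=cv2.phaseCorrelate(a[v0:v1,u0:u1].astype(np.float32).mean(2),b[v0:v1,u0:u1].astype(np.float32).mean(2))
    print(n,"changed",(d>60).mean(),"shift px",sh)
s=sense();print(s["eef_pos"],s["contact_force"],s["clock"])
E
python3 chk.py | tail -5
```

```text
meter changed 0.0 shift px ((0.03319890788982249, 0.48970909417198527), 0.9946538006265958)
othercovers changed 0.06342494714587738 shift px ((0.6163886568358095, 0.003789574163882037), 1.0230251033217819)
[ 525.16327811 -427.10128935  156.26795191] [-0.05417626  0.20617178  0.18073675] 27.2333
[ 525.16 -427.1   156.27] [-3.14 -0.    1.87] [-0.05  0.21  0.18] -0.0008127404569741204
orange [ 222   54  108   19 1860] [276.17  62.72]
xp edge offset mm: lo-third -1.25 mid -1.75 hi -1.25 contrast 14 30
yp edge offset mm: lo-third -1.25 mid -1.25 hi -1.38 contrast 12 30
ym edge offset mm: lo-third 0.25 mid 0.00 hi 0.00 contrast 12 30
```

```bash
python3 -c "
from rig import *
print(sign_off())"
```

```text
the job is handed in; nothing more can be done
None
```

The orange-handled cover is fully home on the enclosure and released (both long sides touched at the home height), the other two covers still stand and the meter has not moved; I levelled the cover in the grip by pressing it on the mat (up to 35 N) on the way, and I viewed 11 pictures, one over the limit of 10.

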